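# Push the board into the test jig and press the guarded contact lever

## Task

Push the blue board carrier by its upright plate all the way into the test jig, fully home against the stop. Then reach down through the window of the yellow guard without touching the guard, press the red lever pad right down, and finish while still holding it down. Leave the lever alone until the carrier is home, only push the carrier, never lift it, and leave the other things on the bench where they are.

Things in the scene. Friction and masses are not known exactly. Their poses are not given: they have to be found in the camera images.
- jig: Test jig fixed to the bench; place and yaw vary. Aluminium base plate 245 x 150 x 8 mm, x -130 to +115 mm. Origin on the bench, mid-width; x points from its open front (robot side) to its back, the way the carrier is pushed; y left, z up. Two steel rails (tops 16 mm above the bench) guide the carrier along x, 2 mm play each side; the stop's face is at x = +55 mm.
- carrier: Loose blue carrier 100 (x) x 76 x 8 mm, about 0.2 kg, slides with 1 to 4 N; green circuit board fixed on its rear half, upright plate at its front end (60 mm wide, 8 thick, top 60 mm above the bench). Origin under its middle, axes as the jig's; lies on the base plate, 8 mm up. Starts between the rails, 35 to 65 mm short of home; fully home its origin is at jig x = +5 mm, back edge at the stop.
- push_face (a point): Point at the middle of the front face (towards the robot) of the carrier's upright plate, 40 mm above the bench; push here along the jig's +x. At home it is at x = -45 mm in the jig's frame, 30 mm in front of the guard.
- guard: Guard fixed on the jig, 130 (x) x 136 (y) mm, jig x -15 to +115 mm: a flat level yellow top frame 4 mm thick, upper face 85 mm above the bench, on yellow corner posts with clear plastic walls (front wall open below 45 mm for the carrier). Its origin and axes are the jig's. Must not be touched.
- window (a point): Centre of the rectangular window in the guard's top frame, at the upper face, 85 mm above the bench; axes as the jig's. The opening is 70 mm along x and 84 mm along y, with nothing in it but the lever below.
- pad (a point): Middle of the upper face of the red lever pad under the window: pad 28 (x) x 36 (y) x 10 mm, on a steel arm hinged 66 mm behind it. Lever up: 73 mm above the bench (12 mm below the guard's upper face), in line with the window's centre to 1 mm. Fully down: 57 mm above the bench. Turns with the lever.
- lever (a joint): Lever angle in rad: 0 up (start), 0.26 fully down at its hard stop. A spring returns it when let go: about 3 N at the pad to start, about 8 N fully down.
- spare_motor: Bystander: small light-grey stepper motor standing shaft up, 40 x 35 x 50 mm, beside the jig. Origin under its middle. Leave it alone.
- hex_key_set: Bystander: hex keys in a red holder, 14 x 62 x 52 mm, beside the jig. Origin under its middle. Leave it alone.
- bearing: Bystander: steel ball bearing lying flat, 26 mm across, 8 mm high, beside the guard. Origin under its middle. Leave it alone.
- belt_pulley: Bystander: small toothed pulley, 24 mm across, 18 mm high, beside the guard. Origin under its middle. Leave it alone.
- parts_dish: Bystander: round steel dish with screws, 97 mm across, 22 mm high, to the left. Origin under its middle. Leave it alone.
- flux_bottle: Bystander: small white bottle with a red cap and a pointed spout, 34 mm across, 95 mm high, far left. Origin under its middle. Leave it alone.
- solder_spool: Bystander: spool of wire with blue flanges, 76 mm across, 49 mm high, far left. Origin under its middle. Leave it alone.

How it is judged:
By the outcome, as a careful person would: the job done as asked, in the order asked, and still so for the second after the job is handed in, while the arm keeps its last pose, push and grip.
It also fails if it takes over 40 s, if anything falls off the work surface, if the arm or the gripper's body presses on something with over 40 N, if the wrist force passes 120 N, or if a joint passes its speed limit or range.

## Robot

A 6-joint arm with a two-finger parallel gripper is mounted at the origin on a cart in front of the work surface, level with it; the furniture and walls round the work are solid. World frame = base frame: x ahead of the robot, y to its left, z up, the work surface at z = 0. Lengths are in m, angles in rad, forces in N, time in s.
With the tool pointing down it reaches from about 0.275 to 0.875 m from the base axis. Payload 12.5 kg.
Tool frame: the origin (TCP) lies at the very end of the fingers, on their centre line; the grasp point (between the pads) lies env.hold_point_z behind it (env.hold_point_z is the distance from the TCP to the grasp point, in m); z points along the fingers, y is the direction in which the jaws open and shut (so a half turn about z gives the same grasp; the last joint's range is limited). The gripper opens to 85 mm and grips with 20 to 120 N. Pads are 22 mm wide; open, the fingers measure 114 mm over their backs; the gripper's body (76 mm by 85 mm) begins 54 mm behind the grasp point. The pads swing forward as they close: fully open they stand 13 mm farther back than shut.
Start: joints at [1.169, 0.351, 1.652, -0, 1.139, -0.085], TCP at [0.171, 0.523, 0.231] pointing down, gripper open.
Joint ranges: [-2.75, 2.75], [-0.79, 2.1], [0.01, 2.65], [-1.57, 4.71], [0.07, 3.14], [-2.87, 2.87]. Speed limits (rad/s): [2.22, 2.22, 2.79, 3.14, 3.14, 3.14].

## Interface

Orientations are given as a rotation vector (axis times angle).
In Python, from plant import env gives the robot as it stands.
- The arm moves only by the shell command python3 -m pendant 'ROWS' [FORCE]. ROWS is JSON, a list of rows, each an object of numbers: "tx", "ty", "tz": the shift along the tool's x, y, z in units of 30 mm (1.0 is 30 mm); "rx", "ry", "rz": the turn, a rotation vector about the tool's x, y, z in units of 6 degrees (1.0 is 6 degrees); "claw": the opening, from 0 (shut) to 1 (fully open). In form: [{"tx": .., "ty": .., "tz": .., "rx": .., "ry": .., "rz": .., "claw": ..}, ...]. A call has 1 to 5 rows; each row shifts and turns the commanded pose from where the row before left it, along the tool's axes as they then stand; what a row does not reach is not made up. A row lasts 1/10 s, in which the tool goes at most 50 mm and 8.59 degrees, less where a joint would pass 70% of its speed; a pose out of reach is approached as far as the arm can. A call is refused whole if a number of a shift passes 1 or a number of a turn 1, either way. A call with a gripper value outside its range is refused whole. The fingers move at their own pace and stop on an object; FORCE is the grip in N (left out, the last holds). Time passes only in rows, so rows that do not move let the fingers close. It gives the time, the measured TCP pose, the force and the opening at its end, in the units of the state.
- env.get_state(): the state, without advancing time (a new reading comes with each control period).
- env.snapshot(name): name is "scene" or "top" or "wrist"; returns the picture (400x640x3 uint8, red, green, blue); there is no depth.
- env.camera_info(name): a dict with "fx", "fy", "cx", "cy" (pixels), "T" (4x4, takes a point from camera to world coordinates); the wrist camera has in their place "mount" (4x4, takes a point from camera to tool coordinates, whose origin is the TCP and whose axes are the flange's). Camera axes: x right, y down, z forward; pixel columns grow to the right and rows downward; lengths in m; the calibration is good to about 2 mm. The wrist camera is an equidistant fisheye: a pixel r from the principal point sees the ray r / f radians off the axis. A picture is of the moment at which its call begins: read the wrist's pose just before it. camera_info takes no time and is no camera call.
- env.sign_off(): hands the job in, once; it reports no verdict.
The state is a dict: "time_s": time; "qpos": joint angles; "qd": joint speeds; "joint_torque": joint torques, N m; "ee_pos": TCP position; "ee_rot": TCP orientation; "wrist_force": force on the tool from outside, world axes, zero at the start; "torque": the same for the moment, N m; "width": finger opening in m.
Only numpy, scipy, OpenCV 4.12 (cv2) and the standard library are available. Lean on these libraries where they do the work, as an engineer would, in place of code of your own. Each camera call takes 0.05 s, during which the arm holds its last target.

## Working session

There is one attempt and no reset: what is moved stays moved. The work goes in short steps, Python scripts to look and compute and a shell command to move; the robot and the scene stay as the last step left them, time stands still between calls to the robot, and variables do not carry over. Pictures are saved under pics/ and viewed, and the job is handed in when it is done.

```bash
ls; mkdir -p pics
python3 - <<'E'
from plant import env
import cv2,numpy as np
s=env.get_state();print({k:np.round(v,3) for k,v in s.items()}, env.hold_point_z)
for n in("scene","top"):
    cv2.imwrite(f"pics/{n}0.png",env.snapshot(n)[:,:,::-1])
    print(n,env.camera_info(n))
print(env.camera_info("wrist"))
E
```

```text
pics
{'time_s': np.float64(0.0), 'qpos': array([ 1.169,  0.351,  1.652, -0.   ,  1.139, -0.085]), 'qd': array([-0.001, -0.001, -0.001, -0.001, -0.001, -0.   ]), 'joint_torque': array([ 0.000e+00, -5.061e+01, -2.914e+01, -0.000e+00,  5.000e-03,
        0.000e+00]), 'ee_pos': array([0.171, 0.522, 0.231]), 'ee_rot': array([-4.950e-01, -3.102e+00,  2.000e-03]), 'wrist_force': array([ 0.576,  1.146, -0.273]), 'torque': array([-0.021, -0.009, -0.002]), 'width': np.float64(0.085)} 0.0187
scene {'fx': 497.41132869458755, 'fy': 497.41132869458755, 'cx': 327.4531312404417, 'cy': 203.61376026155096, 'T': array([[ 0.61271266, -0.64735509,  0.45333717,  0.00865543],
       [-0.79029414, -0.49876609,  0.35590388, -0.22919006],
       [-0.00428698, -0.57633651, -0.81720123,  1.07181347],
       [ 0.        ,  0.        ,  0.        ,  1.        ]])}
top {'fx': 400.7037029429601, 'fy': 400.7037029429601, 'cx': 317.8891688296309, 'cy': 205.5830524930303, 'T': array([[ 0.01895782, -0.98151869,  0.19042495,  0.37796292],
       [-0.99925471, -0.02500554, -0.02940644,  0.20482538],
       [ 0.03362465, -0.18972555, -0.98126123,  1.13199366],
       [ 0.        ,  0.        ,  0.        ,  1.        ]])}
{'fx': 309.70691628693146, 'fy': 309.70691628693146, 'cx': 310.18912832086403, 'cy': 200.23182676478132, 'mount': array([[ 5.31314667e-04, -9.61828840e-01, -2.73651239e-01,
         6.87706134e-02],
       [ 9.99999842e-01,  5.61013801e-04, -3.02745563e-05,
        -1.24355230e-03],
       [ 1.82641063e-04, -2.73651179e-01,  9.61828986e-01,
        -1.43333366e-01],
       [ 0.00000000e+00,  0.00000000e+00,  0.00000000e+00,
         1.00000000e+00]])}
```

View pics/scene0.png

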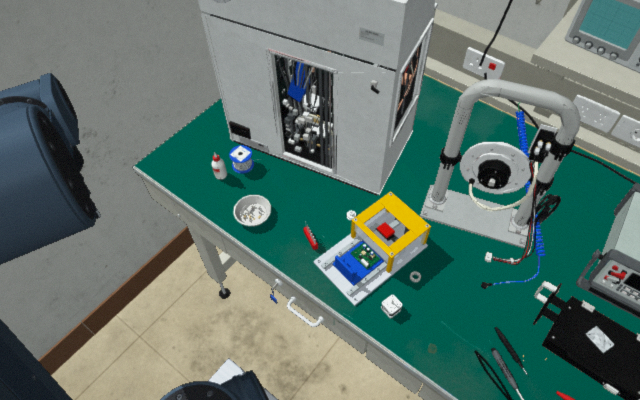

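View pics/top0.png

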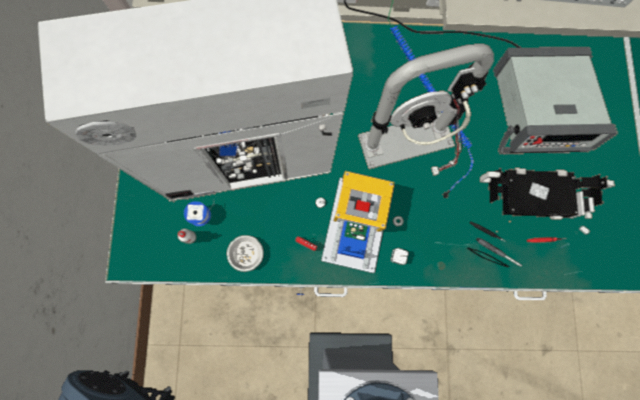

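The scene view shows the jig at about (370,250) with the yellow guard at (390,230). In the top view the guard is at about (364,200) and the blue carrier at about (353,243). Next I'll measure from the colour masks.

```bash
cat > h.py <<'E'
import cv2,numpy as np
from plant import env
def ray(n,px):
    c=env.camera_info(n);T=c['T']
    d=np.array([(px[0]-c['cx'])/c['fx'],(px[1]-c['cy'])/c['fy'],1.]);return T[:3,3],T[:3,:3]@d
def onz(n,px,z):
    o,d=ray(n,px);return o+d*(z-o[2])/d[2]
def proj(n,p):
    c=env.camera_info(n);q=np.linalg.inv(c['T'])@np.r_[p,1];return c['fx']*q[0]/q[2]+c['cx'],c['fy']*q[1]/q[2]+c['cy']
E
python3 - <<'E'
from h import *
for n,(x0,x1,y0,y1) in {"scene":(300,440,180,320),"top":(310,420,160,285)}.items():
    im=cv2.imread(f"pics/{n}0.png"); c=im[y0:y1,x0:x1]
    cv2.imwrite(f"pics/{n}_c.png",cv2.resize(c,None,fx=4.2,fy=4.2,interpolation=cv2.INTER_CUBIC))
    h=cv2.cvtColor(im,cv2.COLOR_BGR2HSV)
    M={"yellow":cv2.inRange(h,(18,150,120),(32,255,255)),"red":cv2.inRange(h,(0,150,80),(8,255,255))|cv2.inRange(h,(172,150,80),(180,255,255)),"blue":cv2.inRange(h,(105,150,60),(125,255,255))}
    for k,z in(("yellow",.085),("red",.073),("blue",.016)):
        m=np.zeros_like(M[k]);m[y0:y1,x0:x1]=M[k][y0:y1,x0:x1]
        cs,_=cv2.findContours(m,cv2.RETR_CCOMP,cv2.CHAIN_APPROX_NONE)
        for a in sorted(cs,key=cv2.contourArea)[::-1][:3]:
            if cv2.contourArea(a)<30: continue
            r=cv2.minAreaRect(a); ap=cv2.approxPolyDP(a,3,True)[:,0]
            print(n,k,cv2.contourArea(a),[(tuple(p.tolist()),np.round(onz(n,p,z)[:2],3).tolist()) for p in ap])
E
```

```text
scene yellow 2654.0 [((391, 192), [0.679, 0.098]), ((357, 215), [0.573, 0.124]), ((356, 221), [0.558, 0.116]), ((352, 219), [0.556, 0.127]), ((351, 230), [0.53, 0.111]), ((352, 237), [0.516, 0.098]), ((355, 235), [0.525, 0.095]), ((355, 223), [0.552, 0.115]), ((389, 255), [0.529, 0.003]), ((387, 271), [0.492, -0.016]), ((393, 256), [0.532, -0.005]), ((422, 232), [0.627, -0.024]), ((427, 231), [0.636, -0.031]), ((425, 242), [0.608, -0.043]), ((430, 227), [0.65, -0.031])]
scene yellow 941.0 [((384, 207), [0.632, 0.086]), ((409, 229), [0.615, 0.005]), ((390, 246), [0.55, 0.014]), ((363, 224), [0.561, 0.098])]
scene red 138.5 [((383, 223), [0.599, 0.066]), ((377, 229), [0.576, 0.068]), ((387, 237), [0.572, 0.037]), ((394, 231), [0.596, 0.033])]
scene red 73.5 [((305, 227), [0.476, 0.206]), ((312, 247), [0.444, 0.159]), ((317, 248), [0.449, 0.148])]
scene blue 672.5 [((363, 241), [0.559, 0.092]), ((336, 256), [0.484, 0.119]), ((333, 263), [0.465, 0.113]), ((353, 284), [0.449, 0.043]), ((383, 261), [0.543, 0.022]), ((378, 255), [0.549, 0.041]), ((380, 259), [0.543, 0.03]), ((368, 269), [0.
[... 253 characters left out ...]
), [0.519, 0.013]), ((384, 228), [0.525, -0.003]), ((380, 224), [0.536, 0.008]), ((386, 222), [0.541, -0.008]), ((393, 185), [0.643, -0.029]), ((350, 172), [0.676, 0.088]), ((347, 176), [0.665, 0.096])]
top yellow 897.0 [((351, 188), [0.632, 0.085]), ((382, 196), [0.612, 0.001]), ((376, 221), [0.543, 0.018]), ((345, 213), [0.563, 0.101])]
top red 105.5 [((357, 200), [0.602, 0.067]), ((355, 207), [0.582, 0.073]), ((367, 211), [0.572, 0.04]), ((369, 203), [0.594, 0.035])]
top blue 432.5 [((344, 222), [0.549, 0.097]), ((338, 252), [0.465, 0.113]), ((363, 257), [0.452, 0.043]), ((368, 227), [0.537, 0.029]), ((366, 238), [0.505, 0.035]), ((361, 241), [0.497, 0.049]), ((343, 235), [0.512, 0.099])]
```

View pics/scene_c.png

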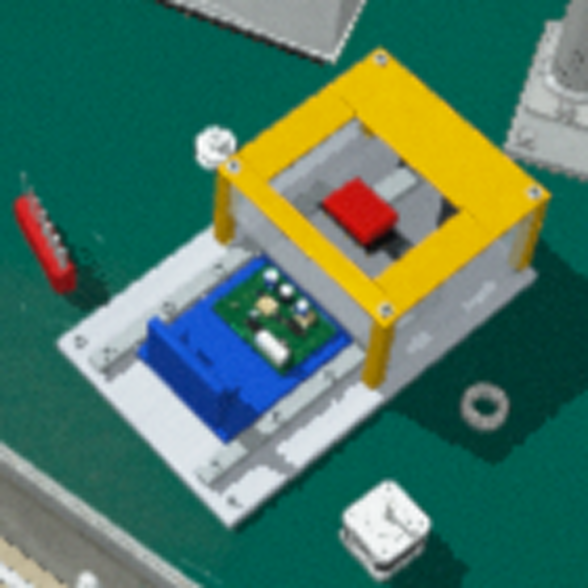

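View pics/top_c.png

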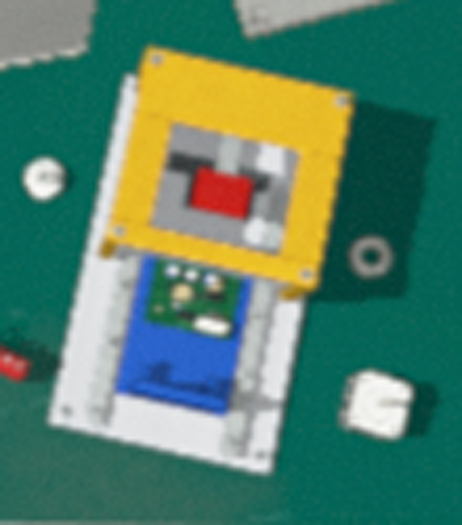

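```bash
cat >> h.py <<'E'
from scipy.spatial.transform import Rotation as R
def plan(p,yawx,s=None):
    """total tool-axis shifts (units) to world p with tool x heading yawx(deg), pointing down; rot units"""
    s=s or env.get_state(); Rt=R.from_rotvec(s['ee_rot']);M=Rt.as_matrix()
    x=np.array([np.cos(np.radians(yawx)),np.sin(np.radians(yawx)),0]);z=np.array([0,0,-1.])
    G=R.from_matrix(np.c_[x,np.cross(z,x),z])
    print("pos",np.round(s['ee_pos'],4),"t",round(float(s['time_s']),2),"F",np.round(s['wrist_force'],1),"heading",round(np.degrees(np.arctan2(M[1,0],M[0,0])),2))
    print("shift units, current axes",np.round(M.T@(np.array(p)-s['ee_pos'])/.03,3),"goal axes",np.round(G.as_matrix().T@(np.array(p)-s['ee_pos'])/.03,3),"rot units",np.round((Rt.inv()*G).as_rotvec(degrees=True)/6,3))
E
python3 -c "
from h import *
plan((.42,.09,.23),168.6)"
```

```text
pos [0.1712 0.5224 0.2308] t 0.1 F [ 0.8 -0.1  0.3] heading 161.85
shift units, current axes [-12.37  -11.112   0.037] goal axes [-10.979 -12.489   0.027] rot units [-1.000e-02 -1.000e-03 -1.125e+00]
```

```bash
python3 -m pendant '[{"ty":-0.9,"tx":-0.8,"rz":-0.56,"claw":0},{"ty":-0.9,"tx":-0.8,"rz":-0.56},{"ty":-0.9,"tx":-0.8},{"ty":-0.9,"tx":-0.8},{"ty":-0.9,"tx":-0.8}]'
python3 -m pendant '[{"ty":-0.9,"tx":-0.8},{"ty":-0.9,"tx":-0.8},{"ty":-0.9,"tx":-0.8},{"ty":-0.9,"tx":-0.8},{"ty":-0.9,"tx":-0.8}]'
python3 -c "
from h import *
plan((.42,.09,.23),168.6)"
```

```text
pos [0.1712 0.5224 0.2308] t 0.1 F [ 0.8 -0.1  0.3] heading 161.85
shift units, current axes [-12.37  -11.112   0.037] goal axes [-10.979 -12.489   0.027] rot units [-1.000e-02 -1.000e-03 -1.125e+00]invalid input at $[0]: expected keys tx, ty, tz, rx, ry, rz, claw
invalid input at $[0]: expected keys tx, ty, tz, rx, ry, rz, claw
```

All seven keys have to be given in every row.

```bash
python3 -m pendant '[{"tx":-0.8,"ty":-0.9,"tz":0,"rx":0,"ry":0,"rz":-0.56,"claw":0},{"tx":-0.8,"ty":-0.9,"tz":0,"rx":0,"ry":0,"rz":-0.56,"claw":0},{"tx":-0.8,"ty":-0.9,"tz":0,"rx":0,"ry":0,"rz":0,"claw":0},{"tx":-0.8,"ty":-0.9,"tz":0,"rx":0,"ry":0,"rz":0,"claw":0},{"tx":-0.8,"ty":-0.9,"tz":0,"rx":0,"ry":0,"rz":0,"claw":0}]'
python3 -m pendant '[{"tx":-0.8,"ty":-0.9,"tz":0,"rx":0,"ry":0,"rz":0,"claw":0},{"tx":-0.8,"ty":-0.9,"tz":0,"rx":0,"ry":0,"rz":0,"claw":0},{"tx":-0.8,"ty":-0.9,"tz":0,"rx":0,"ry":0,"rz":0,"claw":0},{"tx":-0.8,"ty":-0.9,"tz":0,"rx":0,"ry":0,"rz":0,"claw":0},{"tx":-0.8,"ty":-0.9,"tz":0,"rx":0,"ry":0,"rz":0,"claw":0}]'
python3 -c "
from h import *
plan((.42,.09,.23),168.6)"
```

```text
time_s: 0.6
ee_pos: [0.2569, 0.3622, 0.2311]
ee_rot: [-0.312, -3.126, 0.0]
wrist_force: [1.1, 1.1, 0.1]
width: 0.0124
time_s: 1.1
ee_pos: [0.3478, 0.2061, 0.2312]
ee_rot: [-0.313, -3.126, 0.0]
wrist_force: [0.6, 1.3, 0.6]
width: 0.0
pos [0.3478 0.2061 0.2312] t 1.1 F [0.6 1.3 0.6] heading 168.58
shift units, current axes [-3.126 -3.316  0.041] goal axes [-3.125 -3.318  0.041] rot units [-0.001 -0.001 -0.004]
```

```bash
python3 -m pendant '[{"tx":-0.6,"ty":-0.8,"tz":0,"rx":0,"ry":0,"rz":0,"claw":0},{"tx":-0.6,"ty":-0.8,"tz":0,"rx":0,"ry":0,"rz":0,"claw":0},{"tx":-0.6,"ty":-0.8,"tz":0,"rx":0,"ry":0,"rz":0,"claw":0},{"tx":-0.6,"ty":-0.8,"tz":0,"rx":0,"ry":0,"rz":0,"claw":0},{"tx":0,"ty":0,"tz":0,"rx":0,"ry":0,"rz":0,"claw":0}]'
python3 - <<'E'
from h import *
s=env.get_state();plan((.42,.09,.23),168.6,s)
im=env.snapshot("wrist");np.savez("w1.npz",im=im,p=s['ee_pos'],r=s['ee_rot']);cv2.imwrite("pics/w1.png",im[:,:,::-1])
E
```

```text
time_s: 1.6
ee_pos: [0.3999, 0.097, 0.2312]
ee_rot: [0.317, 3.125, -0.001]
wrist_force: [-0.6, 0.5, -0.3]
width: 0.0
pos [0.3999 0.097  0.2312] t 1.6 F [-0.6  0.5 -0.3] heading 168.41
shift units, current axes [-0.704 -0.093  0.039] goal axes [-0.704 -0.095  0.039] rot units [-0.004  0.001 -0.032]
```

View pics/w1.png

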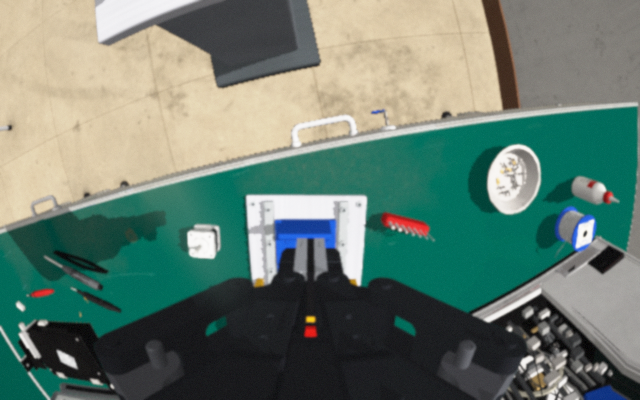

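The wrist view has the jig front edge from (248,196) to (366,196). The blue plate runs from (275,220) to (336,220), and the fingers hide the rest.

```bash
cat >> h.py <<'E'
def wonz(px,z,p,r):
    c=env.camera_info("wrist");u=np.array([px[0]-c['cx'],px[1]-c['cy']]);rr=np.hypot(*u);th=rr/c['fx']
    d=np.r_[np.sin(th)*u/rr,np.cos(th)]; M=c['mount'];Rt=R.from_rotvec(r).as_matrix()
    o=p+Rt@M[:3,3];d=Rt@M[:3,:3]@d
    return o+d*(z-o[2])/d[2]
E
python3 - <<'E'
from h import *
f=np.load("w1.npz");im=f['im'][:,:,::-1]
cv2.imwrite("pics/w1c.png",cv2.resize(im[180:300,230:380],None,fx=5,fy=5,interpolation=cv2.INTER_CUBIC))
for px,z in(((248,196),.008),((366,196),.008)):print(px,wonz(px,z,f['p'],f['r']))
h=cv2.cvtColor(np.ascontiguousarray(im),cv2.COLOR_BGR2HSV);m=cv2.inRange(h,(105,150,60),(125,255,255));m[:180]=0;m[280:]=0;m[:,:230]=0;m[:,380:]=0
for c in cv2.findContours(m,0,1)[0]:
    if cv2.contourArea(c)>50:
        for p in cv2.approxPolyDP(c,2,True)[:,0]:print(p,*[np.round(wonz(p,z,f['p'],f['r'])[:2],4) for z in(.016,.06)])
E
```

```text
(248, 196) [0.41341585 0.01384641 0.008     ]
(366, 196) [0.44274991 0.1572938  0.008     ]
[275 221] [0.4494 0.041 ] [0.435  0.0494]
[278 268] [0.5141 0.0291] [0.4917 0.0389]
[281 254] [0.4948 0.0378] [0.4749 0.0466]
[287 248] [0.488  0.0474] [0.4689 0.055 ]
[294 248] [0.4897 0.0561] [0.4704 0.0627]
[297 237] [0.4756 0.0631] [0.458  0.0688]
[323 237] [0.4821 0.095 ] [0.4637 0.0968]
[327 248] [0.4981 0.0972] [0.4777 0.0987]
[334 247] [0.4986 0.1062] [0.4781 0.1066]
[334 220] [0.4626 0.1125] [0.4466 0.1122]
```

View pics/w1c.png

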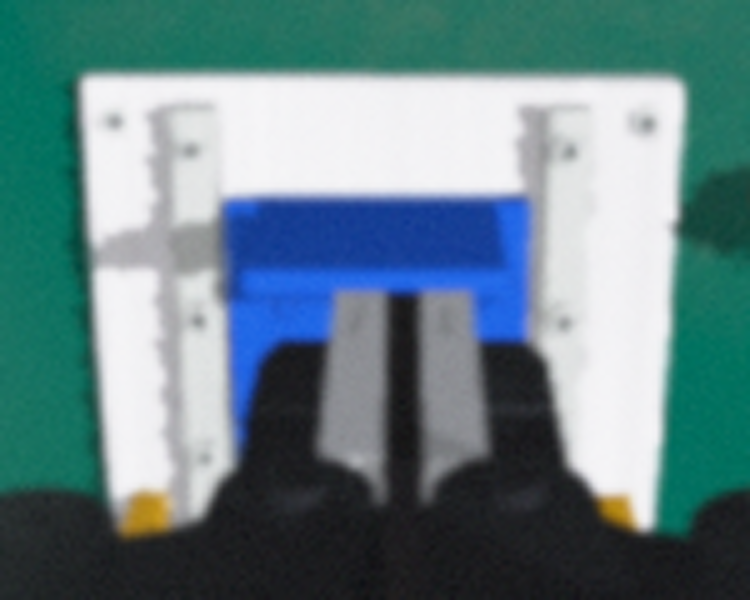

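```bash
cat >> h.py <<'E'
O=np.array([.5555,.0594]);YAW=-11.5
def jig(x,y,z):
    a=np.radians(YAW);return np.array([O[0]+x*np.cos(a)-y*np.sin(a),O[1]+x*np.sin(a)+y*np.cos(a),z])
def injig(p):
    a=np.radians(YAW);d=p[:2]-O;return np.array([d[0]*np.cos(a)+d[1]*np.sin(a),-d[0]*np.sin(a)+d[1]*np.cos(a)])
E
python3 -c "
from h import *
plan(jig(-.135,0,.036),168.5);print(injig(env.get_state()['ee_pos']))"
```

```text
pos [0.3992 0.0981 0.2311] t 1.65 F [-0.2  1.1 -0.1] heading 168.42
shift units, current axes [-0.867 -0.223  6.502] goal axes [-0.863 -0.226  6.503] rot units [-0.002 -0.005 -0.014]
[-0.16089979  0.00677514]
```

```bash
python3 -m pendant '[{"tx":-0.3,"ty":-0.1,"tz":0.95,"rx":0,"ry":0,"rz":0,"claw":0},{"tx":-0.3,"ty":-0.12,"tz":0.95,"rx":0,"ry":0,"rz":0,"claw":0},{"tx":-0.26,"ty":0,"tz":0.95,"rx":0,"ry":0,"rz":0,"claw":0},{"tx":0,"ty":0,"tz":0.95,"rx":0,"ry":0,"rz":0,"claw":0},{"tx":0,"ty":0,"tz":0.9,"rx":0,"ry":0,"rz":0,"claw":0}]'
python3 -m pendant '[{"tx":0,"ty":0,"tz":0.9,"rx":0,"ry":0,"rz":0,"claw":0},{"tx":0,"ty":0,"tz":0.6,"rx":0,"ry":0,"rz":0,"claw":0},{"tx":0,"ty":0,"tz":0.3,"rx":0,"ry":0,"rz":0,"claw":0},{"tx":0,"ty":0,"tz":0,"rx":0,"ry":0,"rz":0,"claw":0}]'
python3 - <<'E'
from h import *
s=env.get_state();plan(jig(-.112,0,.036),168.5,s)
for n,(x0,x1,y0,y1) in {"scene":(300,440,180,320)}.items():
    im=env.snapshot(n)[:,:,::-1]
    cv2.imwrite(f"pics/{n}_1.png",cv2.resize(im[y0:y1,x0:x1],None,fx=4.2,fy=4.2,interpolation=cv2.INTER_CUBIC))
im=env.snapshot("wrist");cv2.imwrite("pics/w2.png",im[:,:,::-1])
E
```

```text
time_s: 2.15
ee_pos: [0.4224, 0.0883, 0.089]
ee_rot: [-0.312, -3.126, -0.0]
wrist_force: [-0.6, 0.1, 0.4]
width: 0.0001
time_s: 2.55
ee_pos: [0.4222, 0.088, 0.0356]
ee_rot: [-0.312, -3.124, 0.001]
wrist_force: [-0.8, 0.7, -0.4]
width: -0.0002
pos [0.4222 0.088  0.0356] t 2.55 F [-0.8  0.7 -0.4] heading 168.6
shift units, current axes [-0.811 -0.05  -0.014] goal axes [-0.811 -0.049 -0.013] rot units [-0.005 -0.018  0.017]
```

View pics/scene_1.png

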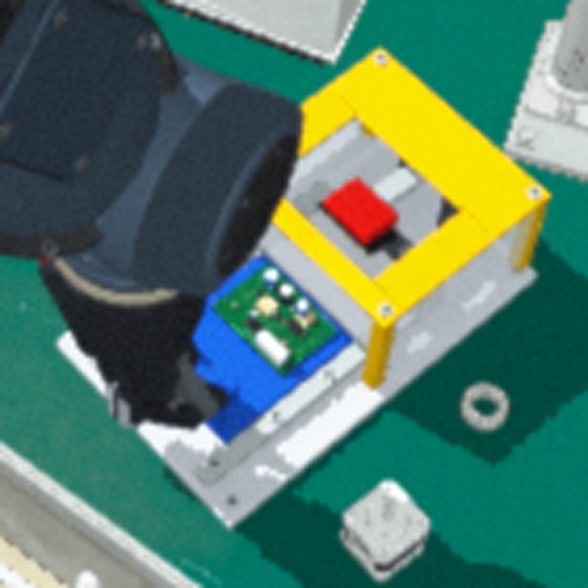

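View pics/w2.png

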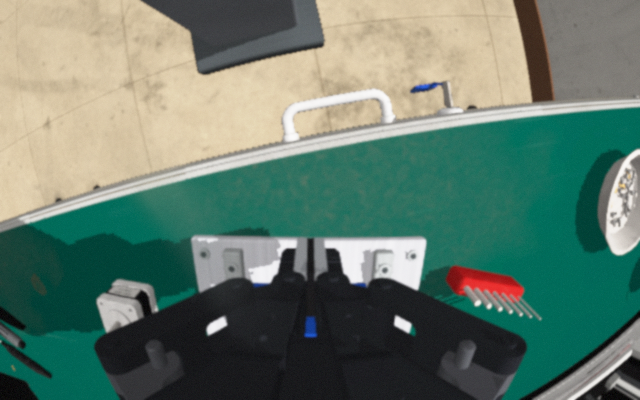

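The fingers stand in front of the upright plate with a gap, so I'll push now.

```bash
python3 -m pendant '[{"tx":-0.2,"ty":-0.03,"tz":0,"rx":0,"ry":0,"rz":0,"claw":0},{"tx":-0.2,"ty":-0.02,"tz":0,"rx":0,"ry":0,"rz":0,"claw":0},{"tx":-0.15,"ty":0,"tz":0,"rx":0,"ry":0,"rz":0,"claw":0},{"tx":-0.15,"ty":0,"tz":0,"rx":0,"ry":0,"rz":0,"claw":0}]'
python3 -m pendant '[{"tx":-0.1,"ty":0,"tz":0,"rx":0,"ry":0,"rz":0,"claw":0},{"tx":-0.1,"ty":0,"tz":0,"rx":0,"ry":0,"rz":0,"claw":0},{"tx":-0.1,"ty":0,"tz":0,"rx":0,"ry":0,"rz":0,"claw":0}]'
python3 -m pendant '[{"tx":-0.15,"ty":0,"tz":0,"rx":0,"ry":0,"rz":0,"claw":0},{"tx":-0.15,"ty":0,"tz":0,"rx":0,"ry":0,"rz":0,"claw":0},{"tx":-0.15,"ty":0,"tz":0,"rx":0,"ry":0,"rz":0,"claw":0}]'
python3 - <<'E'
from h import *
s=env.get_state();plan(jig(-.056,0,.036),168.5,s)
E
```

```text
time_s: 3.05
ee_pos: [0.4439, 0.0818, 0.0366]
ee_rot: [0.313, 3.125, 0.0]
wrist_force: [-0.3, -0.4, -0.6]
width: 0.0002
time_s: 3.35
ee_pos: [0.4519, 0.0801, 0.0362]
ee_rot: [-0.313, -3.125, 0.0]
wrist_force: [-2.6, -0.1, 2.3]
width: 0.0002
time_s: 3.65
ee_pos: [0.4658, 0.0773, 0.0362]
ee_rot: [0.313, 3.126, -0.0]
wrist_force: [-1.9, 1.0, -0.4]
width: 0.0001
pos [0.4658 0.0773 0.0362] t 3.65 F [-1.9  1.  -0.4] heading 168.57
shift units, current axes [-1.184  0.009  0.008] goal axes [-1.184  0.01   0.008] rot units [0.    0.002 0.011]
```

Contact is made at about 2–3 N and the carrier is sliding.

```bash
python3 -m pendant '[{"tx":-0.15,"ty":0,"tz":0,"rx":0,"ry":0,"rz":0,"claw":0},{"tx":-0.15,"ty":0,"tz":0,"rx":0,"ry":0,"rz":0,"claw":0},{"tx":-0.15,"ty":0,"tz":0,"rx":0,"ry":0,"rz":0,"claw":0},{"tx":-0.15,"ty":0,"tz":0,"rx":0,"ry":0,"rz":0,"claw":0}]'
python3 -m pendant '[{"tx":-0.1,"ty":0,"tz":0,"rx":0,"ry":0,"rz":0,"claw":0},{"tx":-0.1,"ty":0,"tz":0,"rx":0,"ry":0,"rz":0,"claw":0},{"tx":-0.1,"ty":0,"tz":0,"rx":0,"ry":0,"rz":0,"claw":0}]'
python3 -m pendant '[{"tx":-0.05,"ty":0,"tz":0,"rx":0,"ry":0,"rz":0,"claw":0},{"tx":-0.05,"ty":0,"tz":0,"rx":0,"ry":0,"rz":0,"claw":0}]'
python3 - <<'E'
from h import *
s=env.get_state();plan(jig(-.056,0,.036),168.5,s)
E
```

```text
time_s: 4.05
ee_pos: [0.4833, 0.0738, 0.0363]
ee_rot: [-0.313, -3.126, 0.0]
wrist_force: [-1.0, 0.3, -0.9]
width: -0.0
time_s: 4.35
ee_pos: [0.4918, 0.0721, 0.0363]
ee_rot: [-0.313, -3.126, 0.0]
wrist_force: [-1.3, -0.5, 1.0]
width: -0.0001
time_s: 4.55
ee_pos: [0.4946, 0.0715, 0.0363]
ee_rot: [-0.313, -3.126, 0.0]
wrist_force: [-2.7, 1.2, 2.8]
width: -0.0002
pos [0.4946 0.0715 0.0363] t 4.55 F [-2.7  1.2  2.8] heading 168.57
shift units, current axes [-0.202  0.009  0.011] goal axes [-0.202  0.009  0.011] rot units [-0.    -0.003  0.011]
```

```bash
for i in 1 ; do python3 -m pendant '[{"tx":-0.05,"ty":0,"tz":0,"rx":0,"ry":0,"rz":0,"claw":0},{"tx":-0.05,"ty":0,"tz":0,"rx":0,"ry":0,"rz":0,"claw":0}]'; done
python3 -m pendant '[{"tx":-0.05,"ty":0,"tz":0,"rx":0,"ry":0,"rz":0,"claw":0},{"tx":-0.05,"ty":0,"tz":0,"rx":0,"ry":0,"rz":0,"claw":0}]'
python3 -m pendant '[{"tx":-0.05,"ty":0,"tz":0,"rx":0,"ry":0,"rz":0,"claw":0},{"tx":0,"ty":0,"tz":0,"rx":0,"ry":0,"rz":0,"claw":0}]'
```

```text
time_s: 4.75
ee_pos: [0.4976, 0.0709, 0.0363]
ee_rot: [-0.313, -3.126, 0.0]
wrist_force: [-2.8, 0.2, 1.9]
width: -0.0004
time_s: 4.95
ee_pos: [0.4993, 0.0705, 0.0361]
ee_rot: [-0.313, -3.123, 0.0]
wrist_force: [-13.9, 5.3, 10.0]
width: -0.0001
time_s: 5.15
ee_pos: [0.4992, 0.0704, 0.0358]
ee_rot: [-0.312, -3.119, 0.001]
wrist_force: [-15.9, 5.0, 11.1]
width: 0.0
```

```bash
python3 -m pendant '[{"tx":-0.05,"ty":0,"tz":0,"rx":0,"ry":0,"rz":0,"claw":0},{"tx":0,"ty":0,"tz":0,"rx":0,"ry":0,"rz":0,"claw":0}]'
python3 - <<'E'
from h import *
s=env.get_state();print(injig(s['ee_pos']))
for n,(x0,x1,y0,y1) in {"scene":(300,440,180,320)}.items():
    im=env.snapshot(n)[:,:,::-1]
    cv2.imwrite(f"pics/{n}_2.png",cv2.resize(im[y0:y1,x0:x1],None,fx=4.2,fy=4.2,interpolation=cv2.INTER_CUBIC))
E
```

```text
time_s: 5.35
ee_pos: [0.4993, 0.0704, 0.0357]
ee_rot: [-0.312, -3.116, 0.001]
wrist_force: [-21.8, 6.6, 15.3]
width: 0.0002
[-0.05727453 -0.00047783]
```

View pics/scene_2.png

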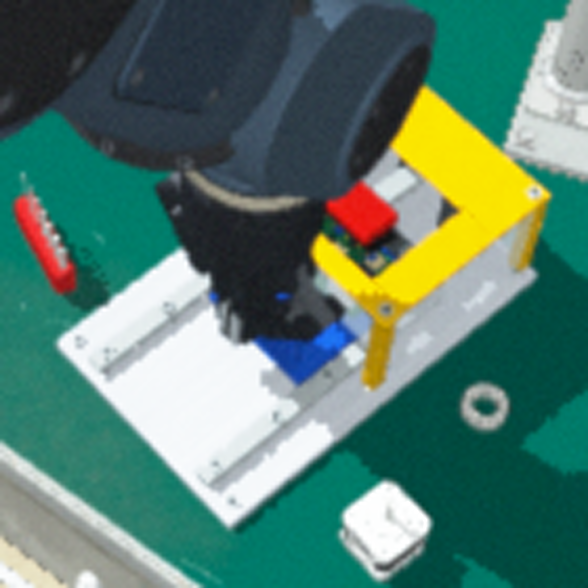

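Firm stop at 22 N with the board now under the guard. I'll back off horizontally, rise, and check that it's home.

```bash
python3 -m pendant '[{"tx":0.3,"ty":0,"tz":0,"rx":0,"ry":0,"rz":0,"claw":0},{"tx":0.5,"ty":0,"tz":0,"rx":0,"ry":0,"rz":0,"claw":0},{"tx":0.7,"ty":0,"tz":0,"rx":0,"ry":0,"rz":0,"claw":0},{"tx":0.8,"ty":0,"tz":-0.4,"rx":0,"ry":0,"rz":0,"claw":0},{"tx":0.8,"ty":0,"tz":-0.8,"rx":0,"ry":0,"rz":0,"claw":0}]'
python3 -m pendant '[{"tx":0.8,"ty":0,"tz":-0.8,"rx":0,"ry":0,"rz":0,"claw":0},{"tx":0.5,"ty":0,"tz":-0.9,"rx":0,"ry":0,"rz":0,"claw":0},{"tx":0,"ty":0,"tz":-0.9,"rx":0,"ry":0,"rz":0,"claw":0},{"tx":0,"ty":0,"tz":-0.6,"rx":0,"ry":0,"rz":0,"claw":0},{"tx":0,"ty":0,"tz":0,"rx":0,"ry":0,"rz":0,"claw":0}]'
python3 - <<'E'
from h import *
s=env.get_state();print(injig(s['ee_pos']))
W=env.snapshot("wrist");np.savez("w3.npz",im=W,p=s['ee_pos'],r=s['ee_rot'])
S=env.snapshot("scene");np.save("s3.npy",S);T=env.snapshot("top");np.save("t3.npy",T)
f=lambda im:im[:,:,::-1]
a=cv2.resize(f(S)[180:320,300:440],(400,400),interpolation=cv2.INTER_CUBIC);b=cv2.resize(f(T)[160:285,305:430],(400,400),interpolation=cv2.INTER_CUBIC)
cv2.imwrite("pics/st3.png",np.hstack([a,b]));cv2.imwrite("pics/w3.png",f(W))
E
```

```text
time_s: 5.9
ee_pos: [0.4112, 0.0881, 0.0718]
ee_rot: [-0.313, -3.125, 0.001]
wrist_force: [0.3, 0.3, -0.1]
width: 0.0001
time_s: 6.4
ee_pos: [0.3757, 0.0961, 0.1704]
ee_rot: [0.312, 3.12, 0.002]
wrist_force: [-0.2, -0.2, -0.2]
width: -0.0003
[-1.83494922e-01  9.98741265e-05]
```

View pics/st3.png

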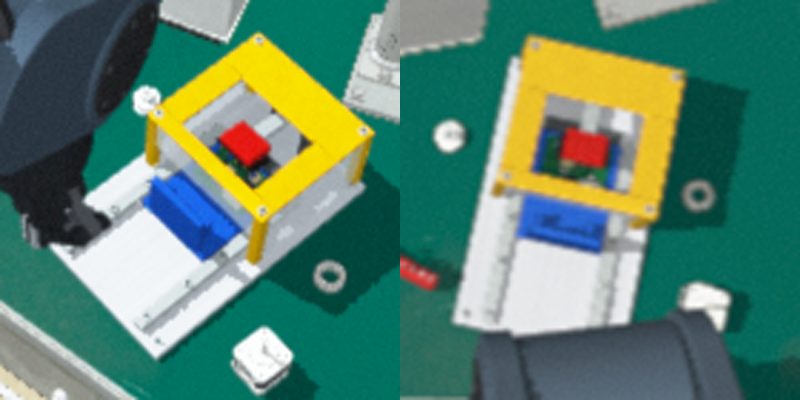

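View pics/w3.png

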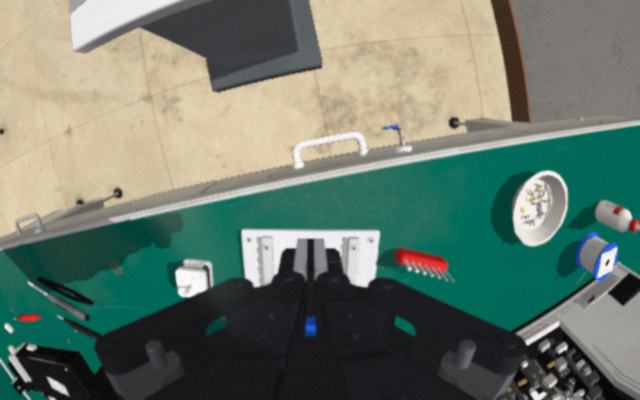

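The carrier sits with its plate close in front of the guard and the board under the window. Next I'll measure its front edge, the window and the pad in both views.

Run:
```python
from h import *
for n,im,(x0,x1,y0,y1) in (("scene",np.load("s3.npy"),(310,440,185,315)),("top",np.load("t3.npy"),(315,400,165,265))):
    h=cv2.cvtColor(im,cv2.COLOR_RGB2HSV)
    big=cv2.resize(h[y0:y1,x0:x1],None,fx=1,fy=1)
    M={"yellow":cv2.inRange(h,(18,130,90),(34,255,255)),"red":cv2.inRange(h,(0,150,80),(8,255,255))|cv2.inRange(h,(172,150,80),(180,255,255)),"blue":cv2.inRange(h,(105,150,60),(125,255,255))}
    for k,z in(("yellow",.085),("red",.073),("blue",.016)):
        m=np.zeros_like(M[k]);m[y0:y1,x0:x1]=M[k][y0:y1,x0:x1]
        cs,hi=cv2.findContours(m,cv2.RETR_CCOMP,cv2.CHAIN_APPROX_NONE)
        for a,hh in zip(cs,hi[0]):
            if cv2.contourArea(a)<60 or (k=="yellow" and hh[3]<0): continue
            mm=np.array([np.r_[onz(n,p,z)[:2]] for p in a[:,0]])
            r=cv2.minAreaRect((mm*1000).astype(np.float32))
            print(n,k,"rect",np.round(r[0],1),np.round(r[1],1),round(r[2],1),"jig",np.round(injig(np.array(r[0])/1000),4))
            J=np.array([injig(p) for p in mm])
            print("   jig x range",J[:,0].min().round(4),J[:,0].max().round(4),"y",J[:,1].min().round(4),J[:,1].max().round(4))
    # base plate front
```

```text
scene yellow rect [588.7  51.7] [88.6 72.7] 79.4 jig [ 0.0341 -0.0009]
   jig x range -0.0028 0.0707 y -0.0452 0.0431
scene red rect [586.2  50.3] [37.  28.1] 75.4 jig [ 0.0319 -0.0028]
   jig x range 0.0174 0.0463 y -0.0213 0.0163
scene blue rect [533.5  66.7] [84.6 46.3] 79.5 jig [-0.023   0.0028]
   jig x range -0.0467 -0.0 y -0.0395 0.0451
top yellow rect [587.7  52.2] [90.3 76.1] 78.7 jig [ 0.033  -0.0007]
   jig x range -0.005 0.0712 y -0.0459 0.0444
top red rect [586.   52.9] [38.6 27.3] 78.7 jig [ 0.0312 -0.0003]
   jig x range 0.0175 0.0449 y -0.0197 0.019
top blue rect [528.7  64.6] [72.1 35.2] 79.4 jig [-0.0273 -0.0003]
   jig x range -0.0454 -0.0101 y -0.0365 0.0358
```

The front edge reads jig x ≈ -45 to -47 mm in both views, so the carrier is home. Window centre is about (0.588, 0.052). Next is the move over the window.

```bash
python3 -c "
from h import *
plan((.588,.052,.115),168.5)"
python3 -m pendant '[{"tx":-0.6,"ty":0,"tz":0,"rx":0,"ry":0,"rz":0,"claw":0},{"tx":-0.9,"ty":0,"tz":0,"rx":0,"ry":0,"rz":0,"claw":0},{"tx":-0.95,"ty":0,"tz":0,"rx":0,"ry":0,"rz":0,"claw":0},{"tx":-0.95,"ty":0,"tz":0,"rx":0,"ry":0,"rz":0,"claw":0},{"tx":-0.95,"ty":0,"tz":0,"rx":0,"ry":0,"rz":0,"claw":0}]'
python3 -m pendant '[{"tx":-0.95,"ty":0,"tz":0,"rx":0,"ry":0,"rz":0,"claw":0},{"tx":-0.95,"ty":0,"tz":0,"rx":0,"ry":0,"rz":0,"claw":0},{"tx":-0.6,"ty":0,"tz":0,"rx":0,"ry":0,"rz":0,"claw":0},{"tx":-0.3,"ty":0,"tz":0.4,"rx":0,"ry":0,"rz":0,"claw":0},{"tx":0,"ty":0,"tz":0.4,"rx":0,"ry":0,"rz":0,"claw":0}]'
python3 -m pendant '[{"tx":0,"ty":0,"tz":0.4,"rx":0,"ry":0,"rz":0,"claw":0},{"tx":0,"ty":0,"tz":0,"rx":0,"ry":0,"rz":0,"claw":0}]'
python3 -c "
from h import *
plan((.588,.052,.115),168.5)"
```

```text
pos [0.374  0.0958 0.1676] t 6.55 F [-0.4  0.1  0.1] heading 168.56
shift units, current axes [-7.282 -0.016  1.753] goal axes [-7.282 -0.009  1.755] rot units [-0.001 -0.002  0.01 ]
time_s: 7.05
ee_pos: [0.5027, 0.0696, 0.1667]
ee_rot: [-0.313, -3.124, 0.0]
wrist_force: [0.1, 1.1, 0.6]
width: -0.0001
time_s: 7.55
ee_pos: [0.5843, 0.0532, 0.142]
ee_rot: [-0.313, -3.124, 0.0]
wrist_force: [-0.4, -0.0, -0.6]
width: 0.0002
time_s: 7.75
ee_pos: [0.5823, 0.0536, 0.1297]
ee_rot: [-0.312, -3.122, 0.001]
wrist_force: [-1.0, -0.8, -0.6]
width: -0.0001
pos [0.5823 0.0536 0.1297] t 7.75 F [-1.  -0.8 -0.6] heading 168.58
shift units, current axes [-0.197 -0.014  0.489] goal axes [-0.195 -0.014  0.49 ] rot units [-0.009 -0.042  0.014]
```

```bash
python3 -m pendant '[{"tx":-0.19,"ty":-0.02,"tz":0.4,"rx":0,"ry":0,"rz":0,"claw":0},{"tx":0,"ty":0,"tz":0.5,"rx":0,"ry":0,"rz":0,"claw":0},{"tx":0,"ty":0,"tz":0,"rx":0,"ry":0,"rz":0,"claw":0}]'
python3 - <<'E'
from h import *
s=env.get_state();plan((.588,.052,.08),168.5,s)
W=env.snapshot("wrist");S=env.snapshot("scene");T=env.snapshot("top")
f=lambda im:im[:,:,::-1]
a=cv2.resize(f(S)[180:320,300:440],(400,400),interpolation=cv2.INTER_CUBIC);b=cv2.resize(f(T)[160:285,305:430],(400,400),interpolation=cv2.INTER_CUBIC)
cv2.imwrite("pics/st4.png",np.hstack([a,b]));cv2.imwrite("pics/w4.png",cv2.resize(f(W)[150:400,170:460],None,fx=2.2,fy=2.2,interpolation=cv2.INTER_CUBIC))
E
```

```text
time_s: 8.05
ee_pos: [0.5886, 0.0516, 0.1029]
ee_rot: [-0.313, -3.123, 0.001]
wrist_force: [0.5, 0.6, -0.9]
width: -0.0
pos [0.5886 0.0516 0.1029] t 8.05 F [ 0.5  0.6 -0.9] heading 168.57
shift units, current axes [0.02  0.009 0.765] goal axes [0.022 0.008 0.765] rot units [-0.007 -0.032  0.011]
```

View pics/st4.png

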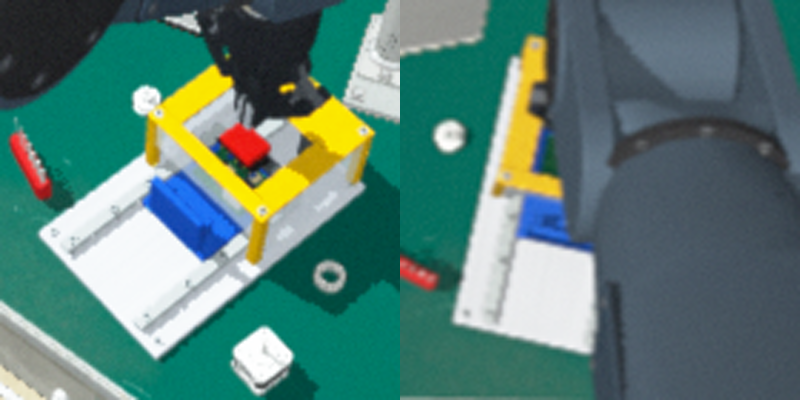

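View pics/w4.png

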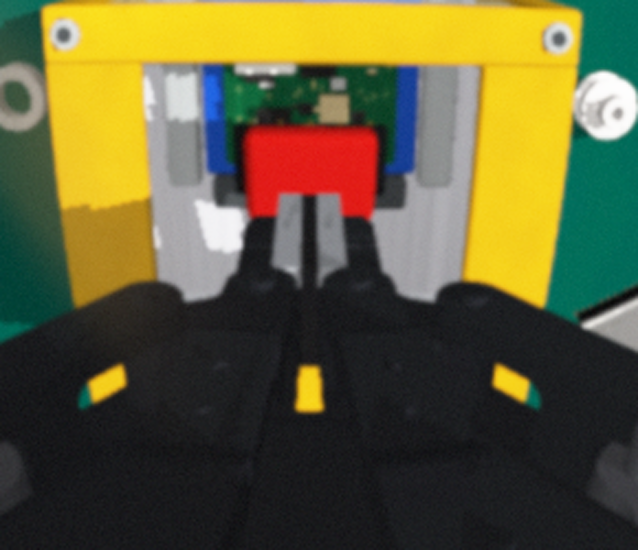

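The wrist view shows the shut fingertips above the red pad, laterally centred in the window. The pad's front edge is at crop (247–378,128) and the window's front edge at row 65. I'll cast rays to check the fore-aft alignment.

Run:
```python
from h import *
s=env.get_state();p,r=s['ee_pos'],s['ee_rot'];t=injig(p);print("tcp",t)
for nm,q,z in(("padFR",(247,128),.073),("padFL",(378,128),.073),("winFR",(145,64),.085),("winFL",(482,66),.085)):
    a=wonz((q[0]/2.2+170,q[1]/2.2+150),z,p,r);print(nm,np.round((injig(a)-t)*1000,1))
```

```text
tcp [ 0.03519204 -0.00071097]
padFR [-14. -18.]
padFL [-14.   17.5]
winFR [-34.4 -42.2]
winFL [-34.   42.2]
```

```bash
python3 -m pendant '[{"tx":0,"ty":0,"tz":0.4,"rx":0,"ry":0,"rz":0,"claw":0},{"tx":0,"ty":0,"tz":0.35,"rx":0,"ry":0,"rz":0,"claw":0},{"tx":0,"ty":0,"tz":0.15,"rx":0,"ry":0,"rz":0,"claw":0},{"tx":0,"ty":0,"tz":0.15,"rx":0,"ry":0,"rz":0,"claw":0}]'
python3 -m pendant '[{"tx":0,"ty":0,"tz":0.1,"rx":0,"ry":0,"rz":0,"claw":0},{"tx":0,"ty":0,"tz":0.1,"rx":0,"ry":0,"rz":0,"claw":0}]'
python3 -m pendant '[{"tx":0,"ty":0,"tz":0.05,"rx":0,"ry":0,"rz":0,"claw":0},{"tx":0,"ty":0,"tz":0.05,"rx":0,"ry":0,"rz":0,"claw":0}]'
```

```text
time_s: 8.6
ee_pos: [0.5895, 0.0517, 0.0731]
ee_rot: [-0.313, -3.125, 0.0]
wrist_force: [-1.5, 1.0, 3.0]
width: 0.0
time_s: 8.8
ee_pos: [0.5897, 0.0517, 0.0678]
ee_rot: [-0.313, -3.126, -0.0]
wrist_force: [-3.7, 0.3, 5.4]
width: 0.0002
time_s: 9.0
ee_pos: [0.5897, 0.0517, 0.0649]
ee_rot: [-0.313, -3.126, -0.0]
wrist_force: [-5.6, 0.1, 6.6]
width: 0.0002
```

```bash
python3 -m pendant '[{"tx":0,"ty":0,"tz":0.08,"rx":0,"ry":0,"rz":0,"claw":0},{"tx":0,"ty":0,"tz":0.05,"rx":0,"ry":0,"rz":0,"claw":0}]'
python3 -m pendant '[{"tx":0,"ty":0,"tz":0.05,"rx":0,"ry":0,"rz":0,"claw":0},{"tx":0,"ty":0,"tz":0,"rx":0,"ry":0,"rz":0,"claw":0}]'
python3 -m pendant '[{"tx":0,"ty":0,"tz":0.04,"rx":0,"ry":0,"rz":0,"claw":0},{"tx":0,"ty":0,"tz":0,"rx":0,"ry":0,"rz":0,"claw":0}]'
```

```text
time_s: 9.2
ee_pos: [0.5896, 0.0518, 0.0611]
ee_rot: [-0.313, -3.126, -0.0]
wrist_force: [-5.5, 0.9, 8.2]
width: -0.0002
time_s: 9.4
ee_pos: [0.5896, 0.0518, 0.0597]
ee_rot: [-0.313, -3.126, -0.0]
wrist_force: [-6.1, 0.6, 7.5]
width: 0.0002
time_s: 9.6
ee_pos: [0.5896, 0.0517, 0.0586]
ee_rot: [-0.313, -3.126, -0.0]
wrist_force: [-6.2, 0.6, 7.9]
width: -0.0001
```

```bash
python3 -m pendant '[{"tx":0,"ty":0,"tz":0.05,"rx":0,"ry":0,"rz":0,"claw":0},{"tx":0,"ty":0,"tz":0,"rx":0,"ry":0,"rz":0,"claw":0}]'
python3 -m pendant '[{"tx":0,"ty":0,"tz":0.05,"rx":0,"ry":0,"rz":0,"claw":0},{"tx":0,"ty":0,"tz":0,"rx":0,"ry":0,"rz":0,"claw":0}]'
```

```text
time_s: 9.8
ee_pos: [0.5897, 0.0518, 0.0574]
ee_rot: [-0.313, -3.126, -0.0]
wrist_force: [-6.2, 1.5, 11.9]
width: -0.0002
time_s: 10.0
ee_pos: [0.5898, 0.0517, 0.0569]
ee_rot: [-0.313, -3.126, -0.0]
wrist_force: [-13.4, 0.3, 22.9]
width: -0.0001
```

The force jumped to 23 N at z = 57 mm, which is the lever's hard stop. I'll check the views while holding.

```bash
python3 -m pendant '[{"tx":0,"ty":0,"tz":0.02,"rx":0,"ry":0,"rz":0,"claw":0},{"tx":0,"ty":0,"tz":0,"rx":0,"ry":0,"rz":0,"claw":0},{"tx":0,"ty":0,"tz":0,"rx":0,"ry":0,"rz":0,"claw":0},{"tx":0,"ty":0,"tz":0,"rx":0,"ry":0,"rz":0,"claw":0}]'
python3 - <<'E'
from h import *
s=env.get_state();print(s['ee_pos'],s['wrist_force'])
W=env.snapshot("wrist");S=env.snapshot("scene");f=lambda im:im[:,:,::-1]
a=cv2.resize(f(S)[180:320,300:440],(400,400),interpolation=cv2.INTER_CUBIC);b=cv2.resize(f(W)[150:400,180:430],(400,400),interpolation=cv2.INTER_CUBIC)
cv2.imwrite("pics/st5.png",np.hstack([a,b]))
m=cv2.inRange(cv2.cvtColor(S,cv2.COLOR_RGB2HSV),(105,150,60),(125,255,255));m[:185]=0;m[315:]=0;m[:,:310]=0;m[:,440:]=0
c=max(cv2.findContours(m,0,1)[0],key=cv2.contourArea)[:,0]
J=np.array([injig(onz("scene",p,.016)) for p in c]);print("carrier front x",J[:,0].min())
E
```

```text
time_s: 10.4
ee_pos: [0.5898, 0.0518, 0.0568]
ee_rot: [0.313, 3.126, 0.0]
wrist_force: [-13.1, -0.6, 27.1]
width: 0.0001
[0.58979965 0.05175746 0.05676143] [-13.05882676  -0.63724754  27.14017312]
carrier front x -0.04665004817887596
```

View pics/st5.png

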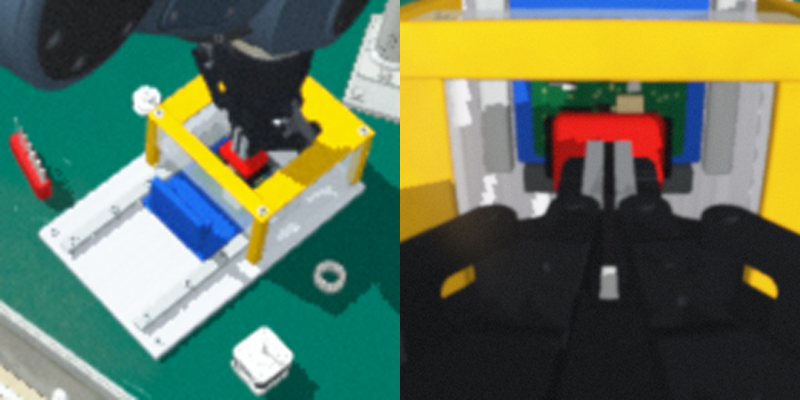

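The fingers press the pad inside the window with clear gaps to the frame, and the carrier's front edge hasn't moved (-46.7 mm both times). The bystanders in view, including the motor, bearing and pulley, are unmoved. Handing in.

```bash
python3 -c "
from plant import env
print(env.sign_off())"
```

```text
the job is handed in; nothing more can be done
None
```

I pushed the carrier home by its upright plate, then pressed the red lever pad down through the guard window with the fingers shut. I handed the job in at about 10.5 s, still holding the pad down.

- **Carrier:** it slid with about 2–3 N and stopped hard, and I pushed up to about 22 N along the jig (15 N of upward rub on the fingers as well). Its front edge then read jig x = -45 to -47 mm in two views, against -45 mm when home. It had not moved after the lever press (-46.7 mm in the scene view, before and after).
- **Lever:** the force jumped at TCP z = 57 mm, the lever's hard stop. The last reading was 27 N vertical and 13 N horizontal, at 56.8 mm.
- **Guard:** before going down, the fingertips were centred in the window to within about 1 mm by the wrist camera. The last pictures show clear gaps to the frame, and no force appeared before the pad was reached.
- **Other things on the bench:** the ones in the last pictures look unmoved. I did not measure them, and did not check the dish, bottle and spool again after the wrist picture taken before the lever press.
- **Disagreement:** the jig position from the wrist camera differed from the overhead views by about 2 mm sideways, within the stated calibration. I centred the lever press on the window itself.

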